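# Find the ice screw in the lidded cases and lay it on the sharpening stand

## Robot

A 6-joint arm with a two-finger parallel gripper is mounted at the origin on the work surface. World frame = base frame: x ahead of the robot, y to its left, z up, the work surface at z = 0. Lengths are in m, angles in rad, forces in N, time in s.
With the tool pointing down it reaches from about 0.25 to 0.725 m from the base axis. Payload 4 kg.
Tool frame: the origin (TCP) lies midway between the tips of the shut fingers; the grasp point (between the pads) lies 19 mm behind it (bot.pinch_z is the distance from the TCP to the grasp point, in m); z points along the fingers, x is the direction in which the jaws open and shut, and the axes are right-handed (so a half turn about z gives the same grasp; the last joint's range is limited). The gripper opens to 85 mm and grips with 20 to 120 N. Pads are 22 mm wide; open, the fingers measure 114 mm over their backs; the gripper's body (76 mm by 85 mm) begins 54 mm behind the grasp point. The pads swing forward as they close: fully open they stand 13 mm farther back than shut.
Start: joints at [-1.242, 0.241, 0.005, 1.335, 0, 1.571], TCP at [0.161, -0.473, 0.231] pointing down, gripper open.
Joint ranges: [-2.72, 2.72], [-1.05, 1.87], [-1.09, 1.28], [-1.99, 2.15], [-1.42, 1.44], [-3.14, 3.14]. Speed limits (rad/s): [2.79, 2.79, 3.14, 3.14, 3.14, 3.14].

## Interface

Orientations are given as a unit quaternion [x, y, z, w].
In Python, from workcell import bot gives the robot as it stands. The module is installed in compiled form; this text tells all that it offers.
- The arm moves only by the shell command python3 -m inch 'ROWS'. ROWS is JSON, a list of rows, each a list of 7 numbers: the shift along the tool's x, y, z scaled (see below), then the turn, a rotation vector about the tool's x, y, z scaled (see below), then the gripper command: -1 is fully open, 1 is shut, values between are in proportion. In form: [[x, y, z, wx, wy, wz, gripper], ...]. A call has exactly 8 rows; each row shifts and turns the commanded pose from where the row before left it, along the tool's axes as they then stand; what a row does not reach is not made up. The controller multiplies each number of a shift by 2.5 cm and each number of a turn by 180 degrees. A row lasts 1/10 s, in which the tool goes at most 50 mm and 8.59 degrees, less where a joint would pass 70% of its speed; a pose out of reach is approached as far as the arm can. A call with a number of a shift or a turn outside -1 to 1 is refused whole. A call with a gripper value outside its range is refused whole. The fingers move at their own pace and stop on an object; the grip force is fixed at half the most. Time passes only in rows, so rows that do not move let the fingers close, or fill a call up. It gives the time, the measured TCP pose, the force and the opening at its end, in the units of the state.
- bot.get_obs(): the state, without advancing time (a new reading comes with each control period).
- bot.camera(name): name is "scene" or "top" or "wrist"; returns (picture, depth): 384x512x3 uint8, blue, green, red; 384x512 float32, m along the optical axis (not along the pixel's ray), 0 where there is no reading.
- bot.get_calibration(name): a dict with "vfov" (degrees; the focal length in pixels is half the picture's height over the tangent of half this angle, whatever the lens; pixels are square), "cx", "cy" (the principal point, pixels), "dist_coeffs" ([k1, k2, p1, p2, k3] as OpenCV has them; the pictures are not rectified), "R" (3x3) and "t" (3): a world point X has camera coordinates R X + t. Camera axes: x right, y down, z forward; pixel columns grow to the right and rows downward; lengths in m; the calibration is good to about 2 mm. A picture is of the moment at which its call begins: read the wrist's pose just before it. get_calibration takes no time and is no camera call; for the wrist camera it gives the pose at the moment of the call.
- bot.job_done(): hands the job in, once; it reports no verdict.
The state is a dict: "clock": time; "joint_pos": joint angles; "joint_vel": joint speeds; "tau": joint torques, N m; "eef_pos": TCP position; "tool_rot": TCP orientation; "ft_force": force on the tool from outside, world axes, zero at the start; "ft_torque": the same for the moment, N m; "grip_width": finger opening in m.
Only numpy, scipy, OpenCV 4.12 (cv2) and the standard library are available. Lean on these libraries where they do the work, as an engineer would, in place of code of your own. Each camera call takes 0.05 s, during which the arm holds its last target.

## Task

One of the three closed aluminium cases on the sloping rack holds the steel ice screw: starting with the case nearest the robot and working outwards, lift off the lids one by one, laying each one flat on the bench with its handle up, until you find the screw; leave the cases beyond it closed and the things in the other cases where they are. Take the screw out and lay it along the sharpening stand, resting in both V-blocks (roughly centred, so both support its shank) with its toothed tip towards the red end plate, and let go. Do not disturb the carabiner tray, the bottle or the brush.

Things in the scene. Friction and masses are not known exactly. Their poses are not given: they have to be found in the camera images.
- rack: Fixed plywood rack; its board slopes 30 deg, rising along the rack's +x, which points roughly to the robot's left (world +y), so the cases face right. Origin on the bench under its middle, z up; its +y points back to the robot. Footprint x -95 to +135, y -205 to +205 mm; the board's low edge is at x -80 mm. Three identical open aluminium cases are fixed on it at y +108, 0, -108 mm, their length up the slope.
- lamp_bar (a point): Middle of a fixed bar, 22 mm wide, 18 mm tall, 390 mm long along the rack's y, above the cases (rack x -35, z 318 mm), held by arms from two rear posts (x +105, y +-188 mm). It bars a tool pointing straight down on the cases; a tool square to the sloping lids has its axis 95 mm in front of the bar.
- case_near (a point): Middle of the nearest (rack +y) case, level with its foam tops: 16 mm above the case's underside, 33 mm below its rim, square to the slope. Case: outside 160 x 94 x 49 mm, inside 152 x 86 mm, walls and floor 4 mm. Two dark foam blocks 12 mm thick lie on its floor, one at each end, with a bare gap of 44 mm across the middle for fingers. Axes are the rack's (not tilted).
- case_mid (a point): Middle of the middle case, level with its foam tops: 16 mm above the case's underside, 33 mm below its rim, square to the slope. Case: outside 160 x 94 x 49 mm, inside 152 x 86 mm, walls and floor 4 mm. Two dark foam blocks 12 mm thick lie on its floor, one at each end, with a bare gap of 44 mm across the middle for fingers. Axes are the rack's (not tilted).
- case_far (a point): Middle of the farthest (rack -y) case, level with its foam tops: 16 mm above the case's underside, 33 mm below its rim, square to the slope. Case: outside 160 x 94 x 49 mm, inside 152 x 86 mm, walls and floor 4 mm. Two dark foam blocks 12 mm thick lie on its floor, one at each end, with a bare gap of 44 mm across the middle for fingers. Axes are the rack's (not tilted).
- seat_near (a point): Where the origin of the closed near lid sits: 25 mm above point case_near, square to the slope. Axes are the rack's.
- seat_mid (a point): Where the origin of the closed mid lid sits: 25 mm above point case_mid, square to the slope. Axes are the rack's.
- seat_far (a point): Where the origin of the closed far lid sits: 25 mm above point case_far, square to the slope. Axes are the rack's.
- lid_near: The near lid, loose: aluminium plate 160 x 94 x 5 mm; under it a plug 146 x 80 x 8 mm sits in the case's mouth with 3 mm play; on top a black handle rib 70 mm long (x), 14 mm thick (y), 30 mm tall. Origin: centre of the plug's underside (height 0 when the lid lies on the bench); z up through the rib: plate top at 13, rib top at 43 mm. Closed, it leans 30 deg with its case, held by its weight. About 110 g.
- lid_mid: The mid lid, loose: aluminium plate 160 x 94 x 5 mm; under it a plug 146 x 80 x 8 mm sits in the case's mouth with 3 mm play; on top a black handle rib 70 mm long (x), 14 mm thick (y), 30 mm tall. Origin: centre of the plug's underside (height 0 when the lid lies on the bench); z up through the rib: plate top at 13, rib top at 43 mm. Closed, it leans 30 deg with its case, held by its weight. About 110 g.
- lid_far: The far lid, loose: aluminium plate 160 x 94 x 5 mm; under it a plug 146 x 80 x 8 mm sits in the case's mouth with 3 mm play; on top a black handle rib 70 mm long (x), 14 mm thick (y), 30 mm tall. Origin: centre of the plug's underside (height 0 when the lid lies on the bench); z up through the rib: plate top at 13, rib top at 43 mm. Closed, it leans 30 deg with its case, held by its weight. About 110 g.
- ice_screw: Part to find, loose in one case: steel tube 18 mm thick along its x, tip (teeth) at x -65, shank to x +55, dark head of equal diameter to x +75 mm with a flat blue hanger plate (20 x 56 x 5 mm, y -22 to +34) level with the underside. Origin on the tube's underside; centre of mass about x +8 mm. Lies on the foam, x up the slope, tip low; may slide a few mm. About 130 g.
- screw_mid (a point): Point on the tube's axis above the screw's origin, 9 mm above its underside.
- screw_tip (a point): Point on the tube's axis at the toothed tip, 65 mm from screw_mid.
- scraper: White plastic ski wax scraper, plate 130 x 70 x 5 mm, in one of the other cases; stays there. Origin: centre of its underside.
- belay: Orange belay device 100 x 52 x 22 mm, in the remaining case; stays there. Origin on its underside, 15 mm up the slope from its centre.
- stand: Fixed sharpening stand: dark base plate 160 x 70 x 12 mm (x -97 to +63), two yellow 90-degree V-blocks 14 mm thick at x +-38 mm, 60 mm high, about 55 mm wide at the top, and a red end plate 58 mm tall at x -92. Origin on the bench midway between the V-blocks; x along the groove, z up. The screw's tip goes towards -x (red plate). Fingers fit between the V-blocks (62 mm apart).
- cradle (a point): Middle of the stand's groove: where screw_mid comes to lie, 48 mm above the bench. Axes are the stand's.
- carabiner_tray: Bystander: grey tray 120 x 280 x 22 mm with a row of five coloured carabiners. Origin: centre of its underside.
- bottle: Bystander: green bottle with black cap, 72 mm in diameter, 170 mm tall, standing. Origin: centre of its underside.
- brush: Bystander: hand brush about 200 mm long, lying. Origin on its underside.
There are look-alikes about, which are no part of the job. What is shaped like the lid_mid but blue or green is not meant.

How it is judged:
On the way, in this order (a step that is already met when the one before it is completed fails the run):
1. the nearest lid is lifted off its case (distance between lid_near and seat_near above 0.06 m), for 0.1 s.
2. the ice screw is lifted out of its case (distance between screw_mid and case_near above 0.09 m and distance between screw_mid and case_mid above 0.09 m and distance between screw_mid and case_far above 0.09 m), for 0.1 s.
3. the ice screw lies in the V-blocks, tip towards the red plate (x of screw_mid in the frame of cradle between -0.015 and 0.015 m and y of screw_mid in the frame of cradle between -0.006 and 0.006 m and z of screw_mid in the frame of cradle between -0.006 and 0.006 m and angle between the x axis of ice_screw and the x axis of stand, either way round below 0.12 rad and x of screw_tip in the frame of cradle below -0.03 m), for 0.2 s.
At the end, for the whole second after the job is handed in: Screw at rest in both V-blocks: screw_mid within 15 mm along, 6 mm across and in height of cradle, axis within 0.12 rad, tip to the red plate. Nearest lid flat on the bench, handle up (origin under 8 mm, tilt under 0.1 rad); middle and farthest lids likewise or closed (within 12 mm of seat) (all of step 3 and linear speed of each of ice_screw, lid_near below 0.02 m/s and height (world z) of lid_near below 0.008 m and angle between lid_near's own z axis and vertical below 0.1 rad and (distance between lid_mid and seat_mid below 0.012 m or (height (world z) of lid_mid below 0.008 m and angle between lid_mid's own z axis and vertical below 0.1 rad and linear speed of lid_mid below 0.02 m/s)) and (distance between lid_far and seat_far below 0.012 m or (height (world z) of lid_far below 0.008 m and angle between lid_far's own z axis and vertical below 0.1 rad and linear speed of lid_far below 0.02 m/s))); the robot touches nothing.
It fails at once if a lid is off while the next nearer one is still on ((distance between lid_mid and seat_mid above 0.05 m and distance between lid_near and seat_near below 0.03 m) or (distance between lid_far and seat_far above 0.05 m and distance between lid_mid and seat_mid below 0.03 m)).
It fails at once if a case beyond the one with the screw is opened ((distance between lid_mid and seat_mid above 0.05 m and distance between each of scraper, belay and case_near above 0.07 m) or (distance between lid_far and seat_far above 0.05 m and distance between each of scraper, belay and case_mid above 0.07 m)).
It fails at once if the scraper or the belay device is taken from its case (distance of any of scraper, belay from where it was at the start of the episode above 0.06 m).
It fails at once if a bystander is disturbed (moved more than 30 mm or the bottle tipped) (distance of any of carabiner_tray, bottle, brush from where it was at the start of the episode above 0.03 m or angle between bottle's own z axis and vertical above 0.3 rad).
It also fails if it takes over 64 s, if anything falls off the work surface, if the arm or the gripper's body presses on something with over 40 N, if the wrist force passes 120 N, or if a joint passes its speed limit or range.

## Working session

There is one attempt and no reset: what is moved stays moved. The work goes in short steps, Python scripts to look and compute and a shell command to move; the robot and the scene stay as the last step left them, time stands still between calls to the robot, and variables do not carry over. Pictures are saved under pics/ and viewed, and the job is handed in when it is done.

```bash
mkdir -p pics; ls; python3 - <<'E'
from workcell import bot
import cv2
o=bot.get_obs();print(o)
for n in("scene","top","wrist"):
    p,d=bot.camera(n);cv2.imwrite(f"pics/{n}0.png",p);c=bot.get_calibration(n);print(n,c)
    import numpy as np; np.save(f"pics/{n}0d.npy",d); import pickle; pickle.dump(c,open(f"pics/{n}0.pkl","wb"))
print(bot.get_obs()["clock"], bot.pinch_z)
E
```

```text
pics
{'clock': 0.0, 'joint_pos': array([-1.24200104e+00,  2.41421962e-01,  3.73108377e-03,  1.33515421e+00,
       -2.00225947e-05,  1.57078986e+00]), 'joint_vel': array([-0.00047799, -0.00040116,  0.00036882, -0.00046921, -0.00049436,
        0.00124252]), 'tau': array([-1.25630922e-04, -3.72316468e+01,  2.52409065e+01,  1.71096559e-02,
       -4.74268484e-05,  2.58166715e-07]), 'eef_pos': array([ 0.16124861, -0.47264005,  0.23041105]), 'tool_rot': array([ 8.13298171e-01, -5.81846230e-01, -8.38950587e-04, -5.87897034e-04]), 'ft_force': array([-0.31284881, -0.50113458,  0.56819871]), 'ft_torque': array([-0.04355691,  0.03417083,  0.01908148]), 'grip_width': 0.08541127893975575}
scene {'vfov': 43.21577330438718, 'cx': 254.2944787085507, 'cy': 190.07603395461396, 'dist_coeffs': array([-0.0094724,  0.       ,  0.       ,  0.       ,  0.       ]), 'R': array([[ 0.75575157,  0.65470922, -0.01397849],
       [ 0.41394816, -0.49415602, -0.76449771],
       [-0.50743126,  0.57198397, -0.64447486]]), 't': array([-0.42306697, -0.04435498,  1.90093856])}
top {'vfov': 56.00350219996507, 'cx': 257.08499393219597, 'cy': 185.88787253959757, 'dist_coeffs': array([-0.01797353,  0.        ,  0.        ,  0.        ,  0.        ]), 'R': array([[ 0.02757274, -0.99955895, -0.01102946],
       [-0.9928029 , -0.02609666, -0.11688181],
       [ 0.11654243,  0.01417283, -0.99308458]]), 't': array([0.0348553 , 0.56000602, 1.23650478])}
wrist {'vfov': 66.80852857815826, 'cx': 252.0835969509855, 'cy': 191.9692617789492, 'dist_coeffs': array([-0.02470962,  0.        ,  0.        ,  0.        ,  0.        ]), 'R': array([[ 0.3213415 , -0.94696188, -0.00168704],
       [-0.89493666, -0.3042687 ,  0.32635707],
       [-0.30956102, -0.10336228, -0.94524506]]), 't': array([-0.49882863, -0.04088466,  0.38225699])}
0.15 0.0187
```

View pics/scene0.png

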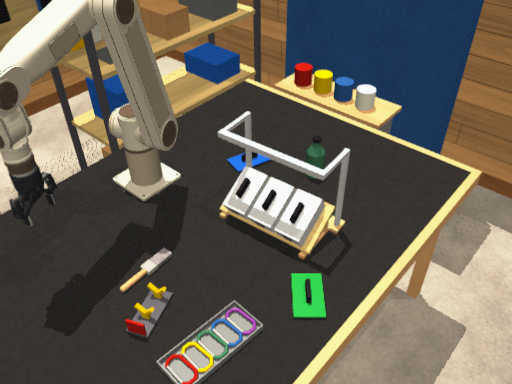

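View pics/top0.png

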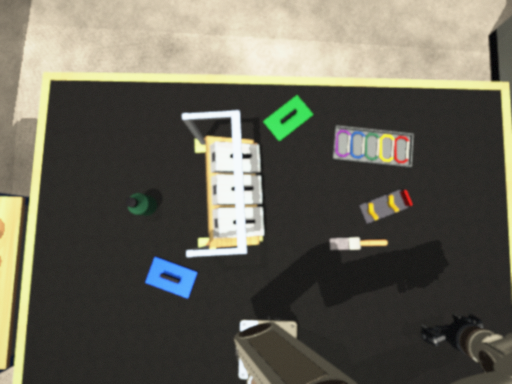

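View pics/wrist0.png

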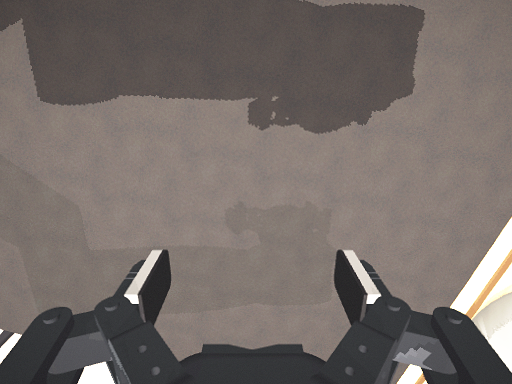

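```bash
cat > h.py <<'E'
import numpy as np,cv2,pickle
def K(c,h=384):
    f=h/2/np.tan(np.radians(c["vfov"])/2); return np.array([[f,0,c["cx"]],[0,f,c["cy"]],[0,0,1.]])
def cloud(c,d):
    h,w=d.shape; u,v=np.meshgrid(np.arange(w),np.arange(h))
    p=cv2.undistortPoints(np.stack([u,v],-1).reshape(-1,1,2).astype(float),K(c),np.array(c["dist_coeffs"])).reshape(h,w,2)
    P=np.dstack([p[...,0]*d,p[...,1]*d,d]); return (P-np.array(c["t"]))@np.array(c["R"])
def plane(c,uv,z):
    p=cv2.undistortPoints(np.array(uv,float).reshape(-1,1,2),K(c),np.array(c["dist_coeffs"])).reshape(-1,2)
    r=np.c_[p,np.ones(len(p))]@np.array(c["R"]); o=-np.array(c["R"]).T@np.array(c["t"])
    return o+r*((z-o[2])/r[:,2])[:,None]
def proj(c,X):
    X=np.atleast_2d(X).astype(float); rv=cv2.Rodrigues(np.array(c["R"]))[0]
    return cv2.projectPoints(X,rv,np.array(c["t"]),K(c),np.array(c["dist_coeffs"]))[0].reshape(-1,2)
def load(n): return cv2.imread(f"pics/{n}.png"),np.load(f"pics/{n}d.npy"),pickle.load(open(f"pics/{n}.pkl","rb"))
def snap(n,tag):
    from workcell import bot
    c=bot.get_calibration(n); p,d=bot.camera(n); cv2.imwrite(f"pics/{n}{tag}.png",p);np.save(f"pics/{n}{tag}d.npy",d);pickle.dump(c,open(f"pics/{n}{tag}.pkl","wb")); return p,d,c
E
python3 - <<'E'
from h import *
np.set_printoptions(precision=4,suppress=True)
for n in("top0","scene0"):
    p,d,c=load(n); W=cloud(c,d); hsv=cv2.cvtColor(p,cv2.COLOR_BGR2HSV)
    print(n,"table z med",np.median(W[250:300,200:240,2]) if n=="top0" else "")
    def m(lo,hi): return cv2.inRange(hsv,np.array(lo),np.array(hi))>0
    masks=dict(yellow=m((22,150,120),(34,255,255)),red=m((0,180,120),(6,255,255)),green=m((55,150,100),(70,255,255)),blue=m((100,150,120),(115,255,255)))
    for k,mm in masks.items():
        nn,l,s,ce=cv2.connectedComponentsWithStats(mm.astype(np.uint8))
        for i in range(1,nn):
            if s[i,4]>15:
                P=W[l==i]; P=P[d[l==i]>0]; 
                if len(P) and abs(np.median(P[:,0]))<1.2: print(k,s[i,4],ce[i].round(1),"med",np.median(P,0),"zmax",np.percentile(P[:,2],95))
    # lamp bar
    b=(W[...,2]>0.29)&(W[...,2]<0.36)&(W[...,0]>0.2)&(W[...,0]<0.95)&(abs(W[...,1])<.5)&(d>0)
    P=W[b]; print("bar",len(P),np.median(P,0),P.min(0),P.max(0))
p,d,c=load("top0");cv2.imwrite("pics/topcrop.png",cv2.resize(p[90:270,120:300],None,fx=3.3,fy=3.3,interpolation=cv2.INTER_CUBIC))
cv2.imwrite("pics/topcrop2.png",cv2.resize(p[110:260,300:450],None,fx=4,fy=4,interpolation=cv2.INTER_CUBIC))
p,d,c=load("scene0");cv2.imwrite("pics/scenecrop.png",cv2.resize(p[100:330,210:360],None,fx=2.6,fy=2.6,interpolation=cv2.INTER_CUBIC))
E
```

```text
top0 table z med -0.0004067760880977877
yellow 90 [384.3 147.8] med [ 0.708  -0.3991  0.016 ] zmax 0.02084901252375754
yellow 90 [392.  203.5] med [ 0.5074 -0.417   0.0466] zmax 0.05836196248725404
yellow 91 [371.9 211.3] med [ 0.4779 -0.3483  0.0458] zmax 0.057359322137379445
red 63 [407.8 197.3] med [ 0.5312 -0.4694  0.056 ] zmax 0.06052573476316732
green 1107 [287.7 117.7] med [ 0.8141 -0.0551  0.0124] zmax 0.018066360048858726
blue 1275 [171.  277.1] med [0.2342 0.3412 0.012 ] zmax 0.01634179100678814
bar 1832 [0.5391 0.1033 0.3257] [0.3326 0.0702 0.29  ] [0.7353 0.258  0.332 ]
scene0 table z med 
yellow 44 [78.7 44.8] med [-0.5872  0.179   0.3297] zmax 0.3448981956507765
yellow 395 [322.6  81.2] med [0.1381 0.9937 0.0678] zmax 0.09454957594282754
yellow 151 [156.3 289.7] med [ 0.4759 -0.3502  0.0413] zmax 0.0590237892138733
yellow 154 [143.4 310.2] med [ 0.5073 -0.4208  0.046 ] zmax 0.059629532503134686
yellow 214 [199.1 354.2] med [ 0.7186 -0.3995  0.0179] zmax 0.02246236080710869
red 111 [303.3  67.1] med [0.0042 1.0175 0.0917] zmax 0.09776584966114657
red 59 [133.4 322.4] med [ 0.5285 -0.4699  0.0583] zmax 0.06252696987410261
red 194 [183.9 366.7] med [ 0.7116 -0.4508  0.0177] zmax 0.02186956818303309
green 1310 [307.5 295.7] med [ 0.8213 -0.0612  0.014 ] zmax 0.018602113744964677
blue 634 [211.1  53.8] med [-0.7423  1.0996 -0.0822] zmax -0.07332481119133406
blue 260 [113.7  84.9] med [-0.7071  0.3692  0.0186] zmax 0.025148495547099962
blue 147 [344.2  80.9] med [0.2422 1.0221 0.0912] zmax 0.09730914109794944
blue 193 [236.9 161.9] med [0.2082 0.2956 0.0139] zmax 0.018400635059043064
blue 117 [258.9 159.6] med [0.2693 0.3657 0.0141] zmax 0.019259412773017244
blue 149 [228.9 329.8] med [ 0.7257 -0.2928  0.0179] zmax 0.022105285959916614
bar 1537 [0.5668 0.1003 0.325 ] [0.333  0.0681 0.2901] [0.7371 0.2606 0.3337]
```

View pics/topcrop.png

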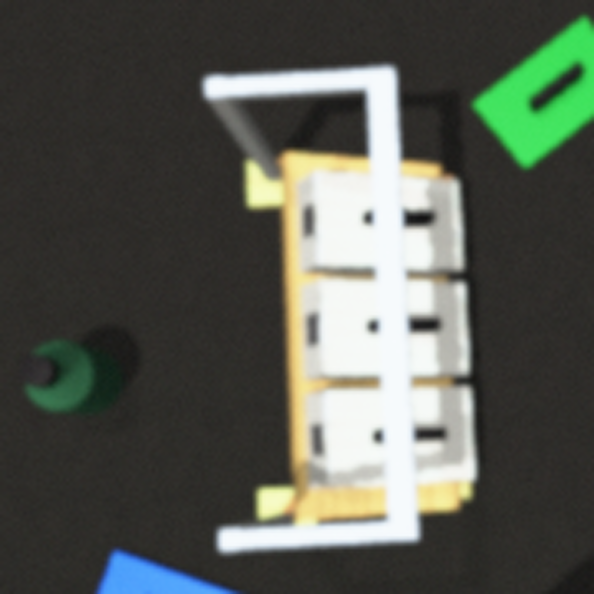

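View pics/topcrop2.png

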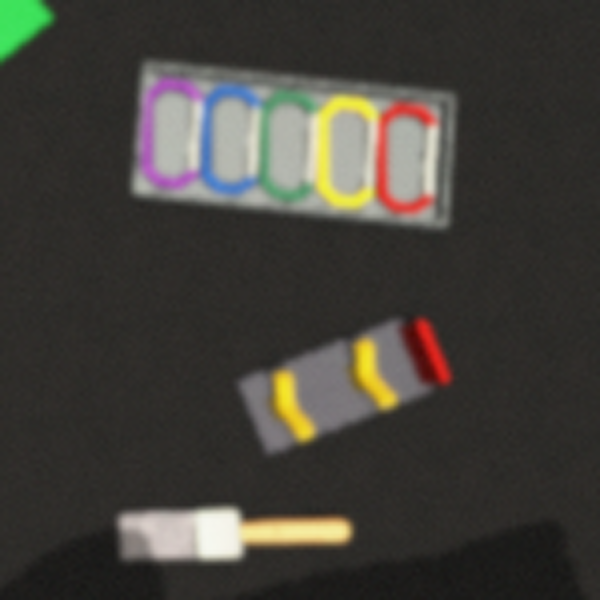

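View pics/scenecrop.png

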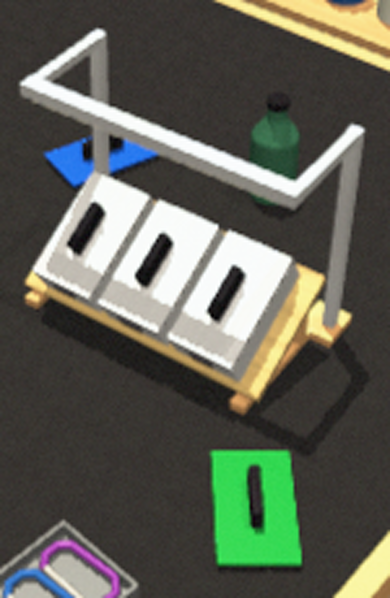

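```bash
cat > rack.py <<'E'
from h import *
np.set_printoptions(precision=4,suppress=True)
for n in("top0","scene0"):
    p,d,c=load(n); W=cloud(c,d); hsv=cv2.cvtColor(p,cv2.COLOR_BGR2HSV)
    b=(W[...,2]>0.315)&(W[...,2]<0.345)&(W[...,0]>0.36)&(W[...,0]<0.71)&(abs(W[...,1]-.1)<.06)&(d>0)
    P=W[b]; vx,vy,x0,y0=cv2.fitLine(P[:,:2].astype(np.float32),cv2.DIST_HUBER,0,.01,.001).ravel(); 
    print(n,"bar dir",vx,vy,np.degrees(np.arctan2(vy,vx)),"pt",x0,y0,"z",np.percentile(P[:,2],[5,50,95]))
    b=(W[...,2]>0.315)&(W[...,2]<0.345)&(W[...,0]>0.3)&(W[...,0]<0.8)&(abs(W[...,1]-.15)<.13)&(d>0)
    P=W[b]; print("x ext",np.percentile(P[:,0],[.3,99.7]))
    # lid plates
    b=(W[...,2]>0.06)&(W[...,2]<0.25)&(W[...,0]>0.3)&(W[...,0]<0.8)&(W[...,1]>0.0)&(W[...,1]<.26)&(d>0)
    wh=b&(hsv[...,1]<45)&(hsv[...,2]>150); bl=b&(hsv[...,2]<60)
    P=W[wh]; 
    for it in range(6):
        A=np.c_[P[:,:2],np.ones(len(P))]; co=np.linalg.lstsq(A,P[:,2],rcond=None)[0]; r=P[:,2]-A@co; P=P[abs(r)<max(.004,1.5*r.std())]
    nn=np.array([-co[0],-co[1],1]); nn/=np.linalg.norm(nn); print("plate n",nn,"tilt",np.degrees(np.arccos(nn[2])),"az",np.degrees(np.arctan2(nn[1],nn[0])),"d",nn@P.mean(0),len(P), P.mean(0))
    l=cv2.connectedComponentsWithStats(bl.astype(np.uint8))
    for i in range(1,l[0]):
        if l[2][i,4]>12:
            Q=W[l[1]==i]; h=Q@nn-nn@P.mean(0); print("rib",l[2][i,4],l[3][i].round(1),Q.mean(0),"h",np.percentile(h,[10,50,90]))
E
python3 rack.py
```

```text
top0 bar dir 0.99661154 0.082252555 4.7180543 pt 0.5310537 0.09506445 z [0.3232 0.3264 0.3291]
x ext [0.3357 0.7328]
plate n [ 0.041  -0.4944  0.8683] tilt 29.74348124117428 az -85.26343670579219 d 0.06992529625287704 2487 [0.5344 0.1077 0.1166]
rib 20 [246.6 155.9] [0.6456 0.0858 0.1296] h [0.0224 0.0271 0.0299]
rib 17 [248.3 188. ] [0.5394 0.0767 0.1338] h [0.0285 0.0305 0.0321]
scene0 bar dir 0.9958587 0.09091432 5.2162085 pt 0.5751742 0.09445882 z [0.3167 0.3266 0.3305]
x ext [0.3363 0.736 ]
plate n [ 0.0412 -0.4967  0.867 ] tilt 29.89271085455913 az -85.25974295012857 d 0.06980139684408519 2254 [0.5504 0.105  0.1145]
rib 111 [242.7 187.5] [0.4379 0.0839 0.1364] h [0.0131 0.0271 0.0332]
rib 110 [268.7 199.7] [0.5451 0.0919 0.1364] h [0.0149 0.0269 0.0317]
rib 111 [296.4 212.6] [0.6526 0.0998 0.1372] h [0.017  0.0279 0.0334]
```

```bash
cat > rack2.py <<'E'
from h import *
np.set_printoptions(precision=4,suppress=True)
yaw=np.radians(4.74); X=np.array([-np.sin(yaw),np.cos(yaw),0]); Y=np.array([-np.cos(yaw),-np.sin(yaw),0]); Z=np.array([0,0,1.])
n=-.5*X+np.cos(np.pi/6)*Z; s=np.cos(np.pi/6)*X+.5*Z
for nm in("top0","scene0"):
    p,d,c=load(nm); W=cloud(c,d); hsv=cv2.cvtColor(p,cv2.COLOR_BGR2HSV)
    b=(W[...,2]>0.312)&(W[...,2]<0.345)&(d>0)&(abs(W@X-(np.array([.531,.095,0])@X))<.025)&(W[...,0]>.3)&(W[...,0]<.8)
    q=W[b]@Y; print("bar y ext",np.percentile(q,[.5,99.5]),"mid",np.percentile(q,[.5,99.5]).mean(),"x",np.median(W[b]@X))
    H=W@n; S=W@s; A=W@Y
    b=(abs(H-.0698)<.005)&(hsv[...,1]<60)&(hsv[...,2]>110)&(W[...,0]>0.3)&(W[...,0]<0.8)&(W[...,1]>0.0)&(W[...,1]<.26)&(d>0)
    print("S ext",np.percentile(S[b],[1,99]),"A ext",np.percentile(A[b],[1,99]), "mids",np.percentile(S[b],[1,99]).mean(),np.percentile(A[b],[1,99]).mean(), "H",np.median(H[b]))
    b=(H-.0698>.022)&(H-.0698<.038)&(hsv[...,2]<70)&(W[...,0]>0.3)&(W[...,0]<0.8)&(W[...,1]>0.0)&(W[...,1]<.26)&(d>0)
    l=cv2.connectedComponentsWithStats(b.astype(np.uint8))
    for i in range(1,l[0]):
        if l[2][i,4]>8:
            k=l[1]==i; print("rib",k.sum(),"S",np.percentile(S[k],[2,98]),"A",np.percentile(A[k],[2,98]),A[k].mean())
E
python3 rack2.py
```

```text
bar y ext [-0.7396 -0.353 ] mid -0.5463307128973187 x 0.05134376400954466
S ext [0.0302 0.1883] A ext [-0.6983 -0.3939] mids 0.10926109613595068 -0.5460865558371455 H 0.06946790521582542
rib 20 S [0.0807 0.1067] A [-0.6537 -0.6472] -0.6506744272566172
rib 22 S [0.0828 0.1066] A [-0.5472 -0.5405] -0.5438945465011154
rib 9 S [0.0845 0.1054] A [-0.4404 -0.437 ] -0.4381217916353777
bar y ext [-0.7429 -0.3539] mid -0.5483917216156864 x 0.045419524477400705
S ext [0.0318 0.1903] A ext [-0.7026 -0.396 ] mids 0.11103023433782286 -0.5492985493971168 H 0.06963271354774815
rib 81 S [0.0776 0.1405] A [-0.45   -0.4346] -0.4424318738954034
rib 81 S [0.0787 0.1414] A [-0.5562 -0.5412] -0.5494628842814324
rib 89 S [0.0781 0.1412] A [-0.6639 -0.6489] -0.6575066759349374
```

```bash
cat > plan.py <<'E'
import numpy as np
from scipy.spatial.transform import Rotation as Ro
yaw=np.radians(4.74); X=np.array([-np.sin(yaw),np.cos(yaw),0]); Y=np.array([-np.cos(yaw),-np.sin(yaw),0]); Z=np.array([0,0,1.])
n=-.5*X+np.cos(np.pi/6)*Z; s=np.cos(np.pi/6)*X+.5*Z
def rack(A,S,H): return A*Y+S*s+H*n
RS=np.c_[-Y,-s,-n]            # square to slope
def down(a):                  # tool x at heading a (deg), z down
    a=np.radians(a); x=np.array([np.cos(a),np.sin(a),0]); z=np.array([0,0,-1.]); return np.c_[x,np.cross(z,x),z]
def plan(wps,start=None):
    """wps: list of (p,R,rows); prints shift(units) & turn(units) per row in the tool axes"""
    if start is None:
        from workcell import bot
        o=bot.get_obs(); p=o["eef_pos"];R=Ro.from_quat(o["tool_rot"]).as_matrix(); print("t",round(o["clock"],2),"from",p.round(4))
    else: p,R=start
    k=0
    for tp,tR,N in wps:
        for i in range(N):
            m=N-i; rv=Ro.from_matrix(R.T@tR).as_rotvec()/m; sh=R.T@(tp-p)/m/.025; sh=sh.round(2); tu=(rv/np.pi).round(4)
            print(k, *["%g"%v for v in np.r_[sh,tu]], "!" if abs(sh).max()>1 or np.linalg.norm(tu)>.0477 else ""); k+=1
            p=p+R@(sh*.025); R=R@Ro.from_rotvec(tu*np.pi).as_matrix()
    print("end",p.round(4),np.degrees(Ro.from_matrix(R.T@tR).magnitude()).round(2)); return p,R
E
python3 - <<'E'
from plan import *
np.set_printoptions(precision=4,suppress=True)
pre=rack(-.439,.1095,.175); g=rack(-.439,.1095,.0745); print(pre,g)
plan([(pre,RS,24)])
E
```

```text
[0.4369 0.0436 0.2063] [0.4327 0.0937 0.1193]
t 0.15 from [ 0.1613 -0.4728  0.2306]
0 -0.67 -0.71 0.04 0.0059 -0.0046 -0.0171 
1 -0.63 -0.75 0.06 0.0059 -0.0046 -0.0171 
2 -0.58 -0.78 0.09 0.0059 -0.0046 -0.0171 
3 -0.54 -0.81 0.11 0.0059 -0.0046 -0.0172 
4 -0.49 -0.83 0.13 0.0059 -0.0046 -0.0171 
5 -0.45 -0.85 0.16 0.0059 -0.0046 -0.0172 
6 -0.4 -0.87 0.18 0.0059 -0.0046 -0.0171 
7 -0.35 -0.89 0.2 0.0059 -0.0046 -0.0172 
8 -0.3 -0.9 0.22 0.0059 -0.0046 -0.0171 
9 -0.24 -0.91 0.24 0.0059 -0.0046 -0.0172 
10 -0.19 -0.92 0.26 0.0058 -0.0046 -0.0171 
11 -0.14 -0.93 0.28 0.0059 -0.0046 -0.0172 
12 -0.08 -0.93 0.3 0.0058 -0.0046 -0.0171 
13 -0.03 -0.92 0.32 0.0059 -0.0046 -0.0172 
14 0.03 -0.92 0.33 0.0058 -0.0046 -0.0171 
15 0.08 -0.91 0.35 0.0058 -0.0046 -0.0172 
16 0.13 -0.9 0.36 0.0059 -0.0046 -0.0172 
17 0.19 -0.88 0.38 0.0058 -0.0045 -0.0171 
18 0.24 -0.86 0.39 0.0059 -0.0046 -0.0172 
19 0.29 -0.84 0.4 0.0058 -0.0045 -0.0171 
20 0.34 -0.81 0.42 0.0059 -0.0046 -0.0172 
21 0.39 -0.79 0.42 0.0058 -0.0045 -0.0171 
22 0.44 -0.76 0.43 0.0059 -0.0046 -0.0172 
23 0.49 -0.72 0.45 0.0058 -0.0045 -0.0171 
end [0.437  0.0437 0.2063] 0.01
```

```bash
python3 -m inch '[[-0.67,-0.71,0.04,0.006,-0.0046,-0.017,-0.2],[-0.63,-0.75,0.06,0.006,-0.0046,-0.017,-0.2],[-0.58,-0.78,0.09,0.006,-0.0046,-0.017,-0.2],[-0.54,-0.81,0.11,0.006,-0.0046,-0.017,-0.2],[-0.49,-0.83,0.13,0.006,-0.0046,-0.017,-0.2],[-0.45,-0.85,0.16,0.006,-0.0046,-0.017,-0.2],[-0.4,-0.87,0.18,0.006,-0.0046,-0.017,-0.2],[-0.35,-0.89,0.2,0.006,-0.0046,-0.017,-0.2]]'
python3 -m inch '[[-0.3,-0.9,0.22,0.006,-0.0046,-0.017,-0.2],[-0.24,-0.91,0.24,0.006,-0.0046,-0.017,-0.2],[-0.19,-0.92,0.26,0.006,-0.0046,-0.017,-0.2],[-0.14,-0.93,0.28,0.006,-0.0046,-0.017,-0.2],[-0.08,-0.93,0.3,0.006,-0.0046,-0.017,-0.2],[-0.03,-0.92,0.32,0.006,-0.0046,-0.017,-0.2],[0.03,-0.92,0.33,0.006,-0.0046,-0.017,-0.2],[0.08,-0.91,0.35,0.006,-0.0046,-0.017,-0.2]]'
python3 - <<'E'
from plan import *
plan([(rack(-.439,.1095,.16),RS,8)])
E
```

```text
clock: 0.95
eef_pos: [0.2541, -0.2986, 0.2232]
tool_rot: [0.915, -0.391, -0.003, -0.095]
ft_force: [-0.4, -0.6, -0.5]
grip_width: 0.0511
clock: 1.75
eef_pos: [0.3463, -0.127, 0.2157]
tool_rot: [0.966, -0.182, -0.006, -0.184]
ft_force: [0.5, -0.5, 0.8]
grip_width: 0.0514
t 1.75 from [ 0.3463 -0.127   0.2157]
0 0.12 -0.89 0.45 0.0056 -0.0047 -0.0172 
1 0.17 -0.87 0.46 0.0056 -0.0047 -0.0172 
2 0.23 -0.86 0.47 0.0056 -0.0047 -0.0171 
3 0.28 -0.83 0.48 0.0057 -0.0047 -0.0172 
4 0.33 -0.81 0.5 0.0056 -0.0047 -0.0171 
5 0.38 -0.78 0.5 0.0057 -0.0047 -0.0172 
6 0.43 -0.75 0.51 0.0056 -0.0047 -0.0171 
7 0.48 -0.72 0.52 0.0057 -0.0048 -0.0172 
end [0.4364 0.051  0.1933] 0.01
```

```bash
python3 -m inch '[[0.12,-0.89,0.45,0.0056,-0.0047,-0.0172,-0.2],[0.17,-0.87,0.46,0.0056,-0.0047,-0.0172,-0.2],[0.23,-0.86,0.47,0.0056,-0.0047,-0.0171,-0.2],[0.28,-0.83,0.48,0.0056,-0.0047,-0.0172,-0.2],[0.33,-0.81,0.5,0.0056,-0.0047,-0.0171,-0.2],[0.38,-0.78,0.5,0.0056,-0.0047,-0.0172,-0.2],[0.43,-0.75,0.51,0.0056,-0.0047,-0.0171,-0.2],[0.48,-0.72,0.52,0.0056,-0.0048,-0.0172,-0.2]]'
python3 - <<'E'
from h import *
from plan import *
snap("wrist","1")
plan([(rack(-.439,.1095,.0745),RS,5)])
E
```

```text
clock: 2.55
eef_pos: [0.4366, 0.0504, 0.1929]
tool_rot: [0.965, 0.04, -0.011, -0.258]
ft_force: [-0.2, -0.1, 0.0]
grip_width: 0.0512
t 2.6 from [0.438  0.0526 0.1925]
0 -0.01 0.01 0.67 -0.0001 0.0001 0.0003 
1 -0.02 0.01 0.67 -0.0001 0.0001 0.0002 
2 -0.01 0.01 0.67 -0.0001 0 0.0003 
3 -0.02 0 0.68 -0.0001 0.0001 0.0002 
4 -0.01 0 0.67 -0.0001 0 0.0003 
end [0.4328 0.0937 0.1194] 0.01
```

View pics/wrist1.png

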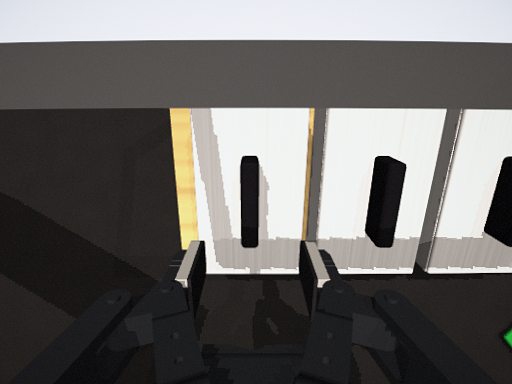

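```bash
python3 - <<'E'
from h import *
from plan import *
p,d,c=load("wrist1"); W=cloud(c,d); A=W@Y;S=W@s;H=W@n
b=(d>0)&(p.max(2)<70)&(H>.0695+.024)&(H<.0695+.036)&(S>.05)&(S<.17)&(A<-.38)
l=cv2.connectedComponentsWithStats(b.astype(np.uint8))
for i in range(1,l[0]):
    if l[2][i,4]>200:
        k=l[1]==i; print(l[2][i],"S",np.percentile(S[k],[1,99]).round(4),"A",np.percentile(A[k],[1,99]).round(4),"H",np.percentile(H[k],[5,50,95]).round(4))
b=(d>0)&(p.min(2)>150)&(abs(H-.0695)<.006); print("plate H",np.median(H[b]))
E
```

```text
[ 241  161   18   86 1475] S [0.0783 0.1455] A [-0.4446 -0.4316] H [0.0973 0.0991 0.1002]
[ 374  161   32   86 1647] S [0.0782 0.1449] A [-0.5515 -0.5387] H [0.095  0.0992 0.1005]
plate H 0.06957494301236698
```

```bash
python3 -m inch '[[-0.02,0,0.67,0,0,0.0003,-0.2],[-0.02,0,0.67,0,0,0.0003,-0.2],[-0.02,0,0.67,0,0,0.0003,-0.2],[-0.02,0,0.67,0,0,0.0003,-0.2],[-0.01,0,0.67,0,0,0,-0.2],[0,0,0,0,0,0,1],[0,0,0,0,0,0,1],[0,0,0,0,0,0,1]]'
python3 - <<'E'
from plan import *
from workcell import bot
o=bot.get_obs();p=o["eef_pos"];print(p@Y,p@s,p@n, rack(-.439,.03,.21))
L1=np.array([.43,-.10,.10])
q,R=plan([(rack(-.439,.1095,.12),RS,3),(rack(-.439,.05,.19),RS,4)])
D=down(4.74)
q,R=plan([(np.array([.45,-.10,.13]),D,5),(np.array([.45,-.10,.022]),D,4)],(q,R))
E
```

```text
clock: 3.4
eef_pos: [0.4321, 0.0895, 0.1211]
tool_rot: [0.966, 0.036, -0.01, -0.257]
ft_force: [0.2, 0.2, -1.4]
grip_width: 0.0124
-0.4379808694078528 0.10684937747359413 0.07816438027201675 [ 0.44402829 -0.04247254  0.19686533]
t 3.4 from [0.4321 0.0895 0.1211]
0 0.01 -0.03 -0.56 0.0003 -0.0003 -0.0008 
1 0.02 -0.04 -0.56 0.0003 -0.0002 -0.0008 
2 0.01 -0.03 -0.55 0.0002 -0.0003 -0.0008 
3 0 0.59 -0.7 0 0 -0 
4 0 0.6 -0.7 0 0 -0 
5 0 0.59 -0.7 0 0 -0 
6 0 0.6 -0.7 0 0 -0 
end [ 0.4417 -0.0153  0.1894] 0.01
0 0.01 0.83 0.07 -0.0333 0 -0 
1 0.01 0.81 0.16 -0.0333 0 -0 
2 0.01 0.8 0.24 -0.0333 0 -0 
3 0.01 0.76 0.32 -0.0334 0 -0 
4 0.01 0.73 0.41 -0.0333 0 0 
5 0 0 1.08 -0 0 0 !
6 0 0 1.08 -0 0 0 !
7 0 0 1.08 -0 0 0 !
8 0 0 1.08 -0 0 0 !
end [ 0.45   -0.1     0.0219] 0.01
```

```bash
python3 -m inch '[[0,-0.03,-0.4,0,0,0,1],[0.01,-0.03,-0.56,0.0003,-0.0003,-0.0008,1],[0.02,-0.03,-0.56,0.0003,-0.0003,-0.0008,1],[0,0.4,-0.6,0,0,0,1],[0,0.6,-0.7,0,0,0,1],[0,0.6,-0.7,0,0,0,1],[0,0.6,-0.7,0,0,0,1],[0,0.6,-0.5,0,0,0,1]]'
python3 - <<'E'
from plan import *
D=down(4.74)
q,R=plan([(np.array([.45,-.10,.12]),D,6),(np.array([.45,-.10,.06]),D,4),(np.array([.45,-.10,.0225]),D,5)])
from h import snap
snap("scene","2");snap("wrist","2")
E
```

```text
clock: 4.2
eef_pos: [0.4427, -0.0296, 0.1903]
tool_rot: [0.965, 0.038, -0.01, -0.258]
ft_force: [0.5, -0.3, -1.2]
grip_width: 0.0126
t 4.2 from [ 0.4427 -0.0296  0.1903]
0 0.01 0.64 0.17 -0.0277 -0.0001 -0.0002 
1 0.01 0.63 0.23 -0.0277 -0.0001 -0.0002 
2 0.01 0.6 0.28 -0.0277 -0.0001 -0.0002 
3 0.01 0.58 0.33 -0.0277 -0 -0.0002 
4 0.01 0.54 0.38 -0.0277 -0.0001 -0.0002 
5 0.01 0.51 0.42 -0.0276 -0 -0.0002 
6 0 0 0.6 -0 -0 -0 
7 0 0 0.6 -0 -0 -0 
8 0 0 0.6 -0 -0 -0 
9 0 0 0.6 -0 -0 -0 
10 0 0 0.3 -0 -0 -0 
11 0 0 0.3 -0 -0 -0 
12 0 0 0.3 -0 -0 -0 
13 0 0 0.3 -0 -0 -0 
14 0 0 0.3 -0 -0 -0 
end [ 0.4499 -0.0999  0.0226] 0.01
```

View pics/scene2.png

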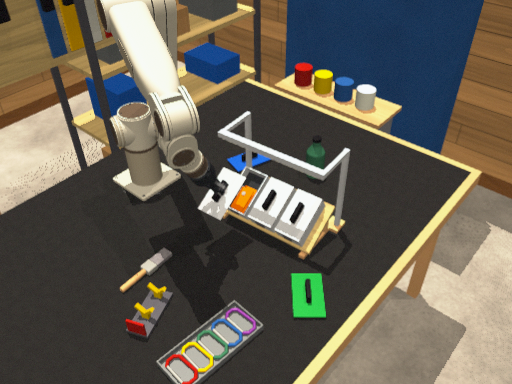

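View pics/wrist2.png

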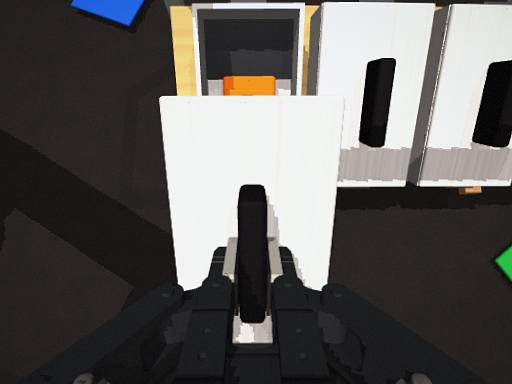

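```bash
python3 -m inch '[[0.01,0.64,0.17,-0.0277,0,0,1],[0.01,0.63,0.23,-0.0277,0,0,1],[0.01,0.6,0.28,-0.0277,0,0,1],[0.01,0.58,0.33,-0.0277,0,0,1],[0.01,0.54,0.38,-0.0277,0,0,1],[0.01,0.51,0.42,-0.0277,0,0,1],[0,0,0.7,0,0,0,1],[0,0,0.8,0,0,0,1]]'
python3 -m inch '[[0,0,0.8,0,0,0,1],[0,0,0.5,0,0,0,1],[0,0,0.4,0,0,0,1],[0,0,0.2,0,0,0,1],[0,0,0.1,0,0,0,1],[0,0,0.1,0,0,0,1],[0,0,0,0,0,0,1],[0,0,0,0,0,0,1]]'
```

```text
clock: 5.1
eef_pos: [0.4493, -0.0971, 0.0813]
tool_rot: [0.999, 0.04, -0.0, -0.001]
ft_force: [-0.2, 0.1, -2.2]
grip_width: 0.013
clock: 5.9
eef_pos: [0.449, -0.0979, 0.0287]
tool_rot: [0.999, 0.04, -0.001, -0.0]
ft_force: [-0.0, 0.0, -1.9]
grip_width: 0.0126
```

```bash
python3 -m inch '[[0,0,0.1,0,0,0,1],[0,0,0.08,0,0,0,1],[0,0,0.04,0,0,0,1],[0,0,0.04,0,0,0,1],[0,0,0.0,0,0,0,1],[0,0,0,0,0,0,-0.2],[0,0,0,0,0,0,-0.2],[0,0,0,0,0,0,-0.2]]'
python3 - <<'E'
from plan import *
q=np.array([.45,-.098,.09]); D=down(4.74)
q,R=plan([(q,D,3),(rack(-.545,.06,.20),RS,7),(rack(-.545,.110,.15),RS,3),(rack(-.545,.110,.0775),RS,4)])
E
```

```text
clock: 6.7
eef_pos: [0.4489, -0.0979, 0.0218]
tool_rot: [0.999, 0.04, -0.001, -0.0]
ft_force: [-0.2, 0.5, 0.7]
grip_width: 0.0506
t 6.7 from [ 0.4489 -0.0979  0.0218]
0 0.01 0 -0.91 -0.0001 0.0002 -0.0003 
1 0.01 0 -0.91 -0.0001 0.0002 -0.0004 
2 0.02 0 -0.91 -0.0001 0.0002 -0.0003 
3 0.6 -0.5 -0.65 0.0238 -0 -0 
4 0.6 -0.54 -0.61 0.0238 -0 -0 
5 0.6 -0.59 -0.56 0.0238 -0 0 
6 0.6 -0.63 -0.52 0.0238 -0 0 
7 0.6 -0.66 -0.47 0.0238 -0 0 
8 0.59 -0.69 -0.42 0.0238 -0 0 
9 0.6 -0.73 -0.37 0.0239 -0 0 
10 -0 -0.67 0.67 -0 -0 0 
11 -0 -0.66 0.66 -0 -0 0 
12 -0 -0.67 0.67 -0 -0 0 
13 -0 0 0.72 -0 -0 0 
14 -0 0 0.73 -0 -0 0 
15 -0 0 0.72 -0 -0 0 
16 -0.01 0 0.73 -0 -0 0 
end [0.5383 0.1014 0.1221] 0.01
```

```bash
python3 -m inch '[[0.01,0,-0.9,0,0,0,-0.2],[0.01,0,-0.9,0,0,0,-0.2],[0.02,0,-0.9,0,0,0,-0.2],[0.6,-0.5,-0.65,0.0238,0,0,-0.2],[0.6,-0.54,-0.61,0.0238,0,0,-0.2],[0.6,-0.59,-0.56,0.0238,0,0,-0.2],[0.6,-0.63,-0.52,0.0238,0,0,-0.2],[0.6,-0.66,-0.47,0.0238,0,0,-0.2]]'
python3 -m inch '[[0.6,-0.69,-0.42,0.0238,0,0,-0.2],[0.6,-0.73,-0.37,0.0238,0,0,-0.2],[0,-0.67,0.67,0,0,0,-0.2],[0,-0.67,0.67,0,0,0,-0.2],[0,-0.67,0.67,0,0,0,-0.2],[0,0,0.3,0,0,0,-0.2],[0,0,0,0,0,0,-0.2],[0,0,0,0,0,0,-0.2]]'
python3 - <<'E'
from h import *
from plan import *
snap("wrist","3")
p,d,c=load("wrist3"); W=cloud(c,d); A=W@Y;S=W@s;H=W@n
b=(d>0)&(p.max(2)<70)&(H>.0695+.024)&(H<.0695+.036)&(S>.05)&(S<.17)&(A<-.38)
l=cv2.connectedComponentsWithStats(b.astype(np.uint8))
for i in range(1,l[0]):
    if l[2][i,4]>200:
        k=l[1]==i; print(l[2][i],"S",np.percentile(S[k],[1,99]).round(4),"A",np.percentile(A[k],[1,99]).round(4),"H",np.percentile(H[k],[5,50,95]).round(4))
plan([(rack(-.545,.110,.0755),RS,4)])
E
```

```text
clock: 7.5
eef_pos: [0.5206, -0.0297, 0.1709]
tool_rot: [0.981, 0.039, -0.008, -0.187]
ft_force: [0.7, -0.2, -0.6]
grip_width: 0.0509
clock: 8.3
eef_pos: [0.5421, 0.0686, 0.1773]
tool_rot: [0.965, 0.038, -0.011, -0.259]
ft_force: [0.9, -0.3, -0.4]
grip_width: 0.0513
[ 241  167   20   94 1752] S [0.0778 0.1456] A [-0.5525 -0.5395] H [0.0973 0.0992 0.1003]
[ 386  168   36   92 1955] S [0.0776 0.1448] A [-0.6598 -0.6468] H [0.095  0.0992 0.1004]
t 8.35 from [0.5424 0.0683 0.1775]
0 -0.01 -0.01 0.67 -0 -0 -0.0003 
1 -0.01 -0.01 0.66 -0 -0 -0.0004 
2 -0.01 -0.01 0.67 -0.0001 -0 -0.0003 
3 -0.02 -0.01 0.66 -0 -0.0001 -0.0004 
end [0.5384 0.1022 0.1204] 0.01
```

View pics/wrist3.png

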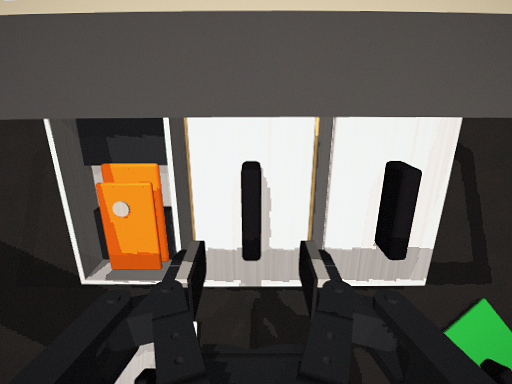

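```bash
python3 -m inch '[[-0.01,-0.01,0.67,0,0,0,-0.2],[-0.01,-0.01,0.67,0,0,0,-0.2],[-0.01,-0.01,0.67,0,0,0,-0.2],[-0.01,-0.01,0.67,0,0,0,-0.2],[0,0,0.05,0,0,0,-0.2],[0,0,0,0,0,0,1],[0,0,0,0,0,0,1],[0,0,0,0,0,0,1]]'
python3 -m inch '[[0,-0.03,-0.4,0,0,0,1],[0,-0.03,-0.56,0,0,0,1],[0,-0.03,-0.56,0,0,0,1],[0,0.4,-0.6,0,0,0,1],[0,0.6,-0.7,0,0,0,1],[0,0.6,-0.7,0,0,0,1],[0,0.6,-0.7,0,0,0,1],[0,0.6,-0.5,0,0,0,1]]'
python3 - <<'E'
from plan import *
from workcell import bot
print(bot.get_obs()["joint_pos"].round(2))
D=down(4.74)
q,R=plan([(np.array([.59,-.10,.12]),D,6),(np.array([.59,-.10,.022]),D,6)])
from h import snap
snap("wrist","4")
E
```

```text
clock: 9.15
eef_pos: [0.5393, 0.1031, 0.1201]
tool_rot: [0.965, 0.038, -0.01, -0.259]
ft_force: [-0.7, 0.5, -0.7]
grip_width: 0.013
clock: 9.95
eef_pos: [0.5482, -0.015, 0.1887]
tool_rot: [0.965, 0.038, -0.01, -0.259]
ft_force: [-0.9, 0.1, -0.8]
grip_width: 0.0125
[-0.29  0.49  0.15  1.43  0.49  1.15]
t 9.95 from [ 0.5482 -0.015   0.1887]
0 0.23 0.74 0.1 -0.0278 -0 -0.0002 
1 0.23 0.72 0.17 -0.0278 -0.0001 -0.0002 
2 0.23 0.71 0.23 -0.0278 -0 -0.0002 
3 0.23 0.69 0.29 -0.0277 -0.0001 -0.0002 
4 0.24 0.66 0.35 -0.0278 -0 -0.0002 
5 0.23 0.62 0.4 -0.0277 -0.0001 -0.0002 
6 0 -0 0.65 -0 0 0 
7 0 -0 0.65 -0 0 0 
8 0 -0 0.66 -0 0 0 
9 0 -0 0.65 -0 0 0 
10 0 -0 0.66 -0 0 0 
11 0 -0 0.65 -0 0 0 
end [ 0.5899 -0.1     0.0221] 0.01
```

View pics/wrist4.png

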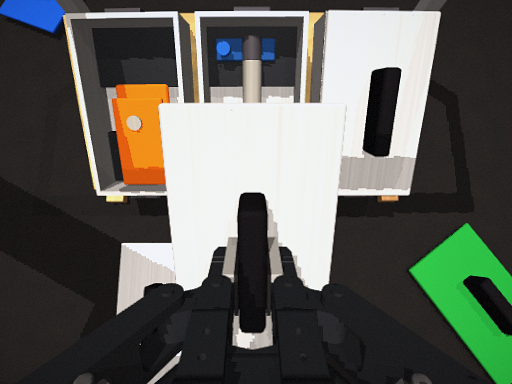

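```bash
python3 -m inch '[[0.23,0.74,0.1,-0.0278,0,0,1],[0.23,0.72,0.17,-0.0278,0,0,1],[0.23,0.7,0.23,-0.0278,0,0,1],[0.23,0.69,0.29,-0.0278,0,0,1],[0.23,0.66,0.35,-0.0278,0,0,1],[0.23,0.62,0.4,-0.0278,0,0,1],[0,0,0.8,0,0,0,1],[0,0,0.8,0,0,0,1]]'
python3 -m inch '[[0,0,0.8,0,0,0,1],[0,0,0.7,0,0,0,1],[0,0,0.4,0,0,0,1],[0,0,0.3,0,0,0,1],[0,0,0.15,0,0,0,1],[0,0,0.05,0,0,0,1],[0,0,0,0,0,0,1],[0,0,0,0,0,0,1]]'
```

```text
clock: 10.8
eef_pos: [0.5894, -0.0979, 0.0789]
tool_rot: [0.999, 0.04, -0.0, -0.0]
ft_force: [-0.1, -0.8, -2.2]
grip_width: 0.0128
clock: 11.6
eef_pos: [0.5893, -0.0983, 0.0192]
tool_rot: [0.999, 0.04, -0.0, -0.0]
ft_force: [0.3, 0.7, -0.7]
grip_width: 0.0126
```

```bash
python3 -m inch '[[0,0,0.05,0,0,0,1],[0,0,0.03,0,0,0,1],[0,0,0,0,0,0,-0.2],[0,0,0,0,0,0,-0.2],[0,0,0,0,0,0,-0.2],[0,0,-0.5,0,0,0,-0.2],[0,0,-0.8,0,0,0,-0.2],[0,0,-0.9,0,0,0,-0.2]]'
python3 - <<'E'
from plan import *
q,R=plan([(rack(-.547,.043,.185),RS,7)])
E
```

```text
clock: 12.4
eef_pos: [0.5883, -0.0982, 0.0719]
tool_rot: [0.999, 0.04, -0.002, -0.0]
ft_force: [0.4, -0.9, 0.2]
grip_width: 0.0511
t 12.4 from [ 0.5883 -0.0982  0.0719]
0 -0.18 -0.52 -0.63 0.0238 0.0001 -0.0002 
1 -0.18 -0.57 -0.58 0.0238 0.0001 -0.0002 
2 -0.18 -0.61 -0.54 0.0238 0.0001 -0.0002 
3 -0.18 -0.65 -0.5 0.0238 0.0001 -0.0002 
4 -0.18 -0.68 -0.44 0.0237 0.0002 -0.0002 
5 -0.18 -0.71 -0.4 0.0238 0.0001 -0.0002 
6 -0.18 -0.74 -0.34 0.0237 0.0002 -0.0001 
end [ 0.5497 -0.0099  0.1818] 0.01
```

```bash
python3 -m inch '[[-0.18,-0.52,-0.63,0.0238,0,0,-0.2],[-0.18,-0.57,-0.58,0.0238,0,0,-0.2],[-0.18,-0.61,-0.54,0.0238,0,0,-0.2],[-0.18,-0.65,-0.5,0.0238,0,0,-0.2],[-0.18,-0.68,-0.44,0.0238,0,0,-0.2],[-0.18,-0.71,-0.4,0.0238,0,0,-0.2],[-0.18,-0.74,-0.34,0.0238,0,0,-0.2],[0,0,0,0,0,0,-0.2]]'
python3 - <<'E'
from h import *
snap("wrist","5"); snap("scene","5"); snap("top","5")
p,d,c=load("scene5"); cv2.imwrite("pics/s5crop.png",cv2.resize(p[130:350,110:340],None,fx=2.6,fy=2.6,interpolation=cv2.INTER_CUBIC))
E
```

```text
clock: 13.2
eef_pos: [0.5508, -0.0107, 0.1828]
tool_rot: [0.965, 0.038, -0.01, -0.258]
ft_force: [0.2, -0.6, -0.4]
grip_width: 0.0517
```

View pics/wrist5.png

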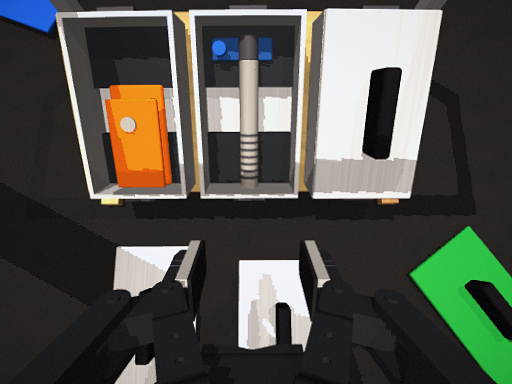

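View pics/s5crop.png

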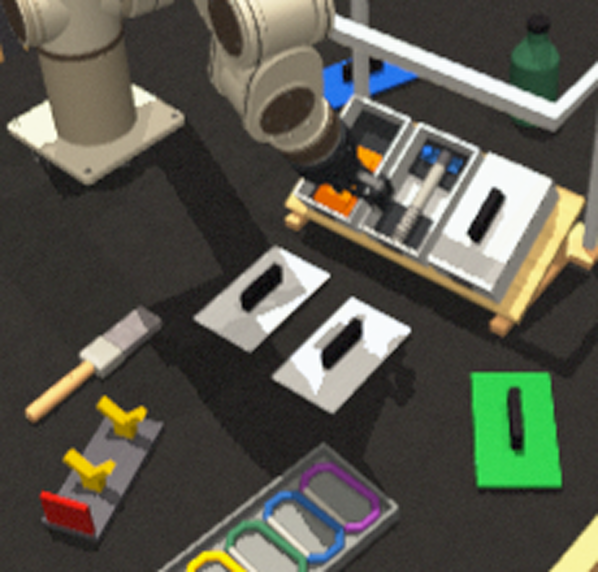

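```bash
python3 - <<'E'
from h import *
from plan import *
np.set_printoptions(precision=4,suppress=True)
p,d,c=load("wrist5"); W=cloud(c,d); A=W@Y;S=W@s;H=W@n
box=(d>0)&(abs(A+.547)<.043)&(S>.03)&(S<.19)
t=box&(H>.042)&(H<.056)&(abs(A+.547)<.03)
print("tube n",t.sum(),"S",np.percentile(S[t],[.5,99.5]),"A",np.percentile(A[t],[2,50,98]),"H",np.percentile(H[t],[5,50,95]))
for a,b in((.04,.07),(.07,.1),(.1,.13),(.13,.16),(.16,.19)):
    k=t&(S>a)&(S<b); print(a,k.sum(),A[k].mean() if k.sum() else 0, np.percentile(H[k],98) if k.sum() else 0)
fl=box&(p.min(2)>150)&(H<.025); print("gap S",np.percentile(S[fl],[1,99]),"H",np.median(H[fl]))
from workcell import bot
hs=cv2.cvtColor(p,cv2.COLOR_BGR2HSV); bl=box&(hs[...,0]>100)&(hs[...,0]<120)&(hs[...,1]>120); print("hanger S",np.percentile(S[bl],[1,99]),"A",np.percentile(A[bl],[1,99]))
# stand
for nm in("top5","scene5"):
    p,d,c=load(nm); W=cloud(c,d); hsv=cv2.cvtColor(p,cv2.COLOR_BGR2HSV)
    reg=(d>0)&(W[...,0]>.4)&(W[...,0]<.6)&(W[...,1]<-.28)&(W[...,1]>-.55)
    ba=reg&(W[...,2]>.006)&(W[...,2]<.02); 
    r=cv2.minAreaRect(W[ba][:,:2].astype(np.float32)*1000); print(nm,"base",r)
    ye=reg&(hsv[...,0]>=20)&(hsv[...,0]<=36)&(hsv[...,1]>120)&(W[...,2]>.03)
    l=cv2.connectedComponentsWithStats(ye.astype(np.uint8))
    for i in range(1,l[0]):
        if l[2][i,4]>15:
            Q=W[l[1]==i]; T=Q[Q[:,2]>.048]; print("yel",Q[:,:2].mean(0),"rect",cv2.minAreaRect(T[:,:2].astype(np.float32)*1000),"zmax",Q[:,2].max())
    re=reg&((hsv[...,0]<8)|(hsv[...,0]>172))&(hsv[...,1]>150)&(W[...,2]>.045); print("red",W[re].mean(0),cv2.minAreaRect(W[re][:,:2].astype(np.float32)*1000))
plan([(rack(-.547,.110,.12),RS,4),(rack(-.547,.110,.025),RS,4)])
E
```

```text
tube n 3460 S [0.0346 0.1867] A [-0.5691 -0.5463 -0.5198] H [0.0435 0.0482 0.0516]
0.04 516 -0.5465229256048307 0.05038130211308704
0.07 558 -0.546676690038852 0.050699106125946275
0.1 606 -0.5467494620427861 0.05054847858263607
0.13 683 -0.5463788742756008 0.050263122704650054
0.16 787 -0.5426613988592525 0.055365966916153767
gap S [0.0886 0.1313] H 0.01960513079459481
hanger S [0.1551 0.1754] A [-0.5686 -0.5129]
top5 base ((492.19140625, -458.1280212402344), (183.2799530029297, 180.58590698242188), 85.21855163574219)
yel [ 0.51   -0.4171] rect ((510.5447692871094, -417.5189514160156), (57.943748474121094, 15.04392147064209), 25.483125686645508) zmax 0.0612561730774295
red [ 0.5309 -0.4673  0.0549] ((530.8775634765625, -468.1233825683594), (53.74449157714844, 9.666784286499023), 21.059123992919922)
scene5 base ((500.25189208984375, -415.7294616699219), (266.0213623046875, 199.60943603515625), 89.70690155029297)
yel [ 0.4813 -0.3499] rect ((483.1936340332031, -348.4250183105469), (55.48504638671875, 13.25829029083252), 25.178192138671875) zmax 0.06231645879555952
yel [ 0.5088 -0.4197] rect ((511.18707275390625, -418.49591064453125), (60.59801483154297, 18.23005485534668), 19.38405418395996) zmax 0.06417495439831118
red [ 0.5321 -0.4693  0.0557] ((530.8925170898438, -468.69171142578125), (60.122703552246094, 12.018867492675781), 23.61494255065918)
t 13.35 from [ 0.5506 -0.0102  0.181 ]
0 -0.01 -0.68 0.64 0.0001 0 -0.0003 
1 -0.01 -0.68 0.65 0.0001 0 -0.0003 
2 -0.01 -0.68 0.65 0.0001 0 -0.0003 
3 -0.01 -0.67 0.64 0.0002 0 -0.0002 
4 0 -0 0.95 -0 0 -0 
5 0 -0 0.95 -0 0 -0 
6 0 -0 0.95 -0 0 -0 
7 0 -0 0.95 -0 0 -0 
end [0.5383 0.1276 0.0767] 0.01
```

```bash
python3 -m inch '[[-0.01,-0.68,0.64,0,0,0,0.3],[-0.01,-0.68,0.65,0,0,0,0.3],[-0.01,-0.68,0.65,0,0,0,0.3],[-0.01,-0.67,0.64,0,0,0,0.3],[0,0,0.7,0,0,0,0.3],[0,0,0.7,0,0,0,0.3],[0,0,0.5,0,0,0,0.3],[0,0,0,0,0,0,0.3]]'
python3 - <<'E'
from plan import *
from h import *
snap("wrist","6")
plan([(rack(-.5467,.110,.0245),RS,4)])
E
```

```text
clock: 14.15
eef_pos: [0.5384, 0.1053, 0.1161]
tool_rot: [0.965, 0.039, -0.013, -0.258]
ft_force: [-1.5, 0.1, -1.1]
grip_width: 0.0297
t 14.2 from [0.5392 0.1048 0.1172]
0 0.01 0 0.47 0 0.0002 -0.0003 
1 0.01 0.01 0.47 0 0.0002 -0.0003 
2 0.01 0 0.47 0 0.0003 -0.0003 
3 -0 0.01 0.47 0.0001 0.0002 -0.0003 
end [0.538  0.1279 0.0762] 0.0
```

View pics/wrist6.png

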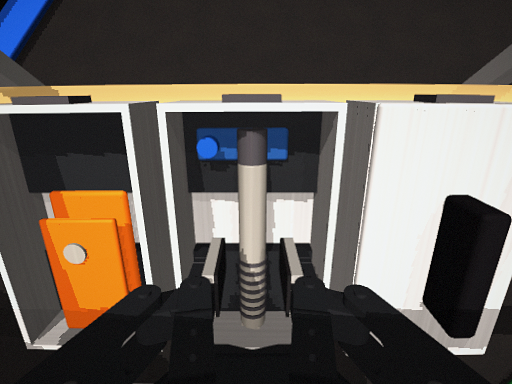

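```bash
python3 -m inch '[[0,0,0.47,0,0.0002,-0.0003,0.3],[0,0,0.47,0,0.0002,-0.0003,0.3],[0,0,0.47,0,0.0002,-0.0003,0.3],[0,0,0.42,0,0.0002,-0.0003,0.3],[0,0,0,0,0,0,0.3],[0,0,0,0,0,0,1],[0,0,0,0,0,0,1],[0,0,0,0,0,0,1]]'
python3 - <<'E'
from plan import *
from workcell import bot
o=bot.get_obs();p=o["eef_pos"];print(p@Y,p@s,p@n)
plan([(rack(-.5467,.110,.12),RS,5),(rack(-.545,.03,.18),RS,4)])
E
```

```text
clock: 15.0
eef_pos: [0.5387, 0.1267, 0.0788]
tool_rot: [0.965, 0.04, -0.009, -0.259]
ft_force: [0.1, -1.3, -1.2]
grip_width: 0.0158
-0.5472878035920595 0.1102528177460896 0.02736178676699373
t 15.0 from [0.5387 0.1267 0.0788]
0 -0 0 -0.74 0 -0.0002 -0 
1 -0 0 -0.74 0 -0.0002 -0 
2 -0.01 0 -0.74 0 -0.0002 -0 
3 -0 0.01 -0.74 0 -0.0002 -0 
4 -0.01 0 -0.75 0.0001 -0.0002 -0 
5 -0.02 0.8 -0.6 -0 0 -0 
6 -0.02 0.8 -0.6 -0 0 -0 
7 -0.01 0.8 -0.6 -0 0 -0 
8 -0.02 0.8 -0.6 -0 0 -0 
end [ 0.5483 -0.0188  0.171 ] 0.01
```

```bash
python3 -m inch '[[0,0,-0.3,0,0,0,1],[0,0,-0.5,0,0,0,1],[0,0,-0.7,0,0,0,1],[0,0,-0.75,0,0,0,1],[0,0,-0.75,0,0,0,1],[0,0,-0.75,0,0,0,1],[0,0.7,-0.6,0,0,0,1],[0,0.8,-0.6,0,0,0,1]]'
python3 - <<'E'
from plan import *
from h import *
snap("wrist","7")
St=np.array([np.cos(np.radians(111.7)),np.sin(np.radians(111.7)),0])
q=np.array([.4969,-.3831,0])+St*.0097; q[2]=.16
plan([(q,down(21.7),18)])
E
```

```text
clock: 15.8
eef_pos: [0.5463, 0.0324, 0.1686]
tool_rot: [0.965, 0.04, -0.009, -0.258]
ft_force: [0.8, -0.3, -1.8]
grip_width: 0.016
t 15.85 from [0.5471 0.0284 0.1682]
0 -0.19 0.77 -0.42 -0.0091 -0.0015 -0.0052 
1 -0.2 0.78 -0.4 -0.0091 -0.0015 -0.0052 
2 -0.22 0.79 -0.38 -0.0091 -0.0015 -0.0052 
3 -0.23 0.8 -0.35 -0.0091 -0.0014 -0.0052 
4 -0.25 0.8 -0.33 -0.0091 -0.0015 -0.0052 
5 -0.26 0.81 -0.31 -0.0091 -0.0015 -0.0051 
6 -0.28 0.81 -0.28 -0.0091 -0.0014 -0.0051 
7 -0.29 0.82 -0.26 -0.0091 -0.0014 -0.0052 
8 -0.31 0.82 -0.23 -0.0091 -0.0015 -0.0052 
9 -0.32 0.82 -0.21 -0.0091 -0.0015 -0.0051 
10 -0.33 0.82 -0.18 -0.0091 -0.0014 -0.0052 
11 -0.35 0.82 -0.16 -0.0091 -0.0015 -0.0051 
12 -0.36 0.81 -0.13 -0.0092 -0.0014 -0.0051 
13 -0.38 0.81 -0.1 -0.0091 -0.0015 -0.0052 
14 -0.39 0.81 -0.08 -0.0092 -0.0014 -0.0051 
15 -0.4 0.81 -0.06 -0.0091 -0.0015 -0.0052 
16 -0.42 0.8 -0.03 -0.0092 -0.0014 -0.0052 
17 -0.43 0.79 -0 -0.0091 -0.0015 -0.0051 
end [ 0.4933 -0.3741  0.1599] 0.01
```

View pics/wrist7.png

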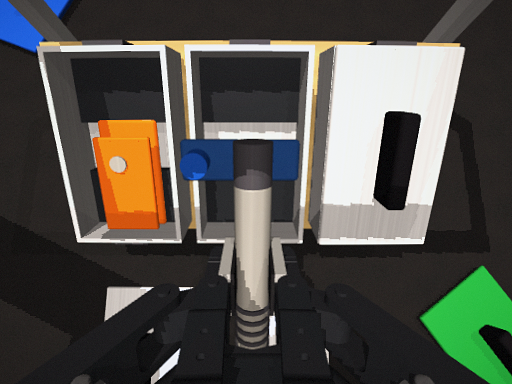

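```bash
python3 -m inch '[[-0.19,0.77,-0.42,-0.0091,-0.0015,-0.0052,1],[-0.2,0.78,-0.4,-0.0091,-0.0015,-0.0052,1],[-0.22,0.79,-0.38,-0.0091,-0.0015,-0.0052,1],[-0.23,0.8,-0.35,-0.0091,-0.0015,-0.0052,1],[-0.25,0.8,-0.33,-0.0091,-0.0015,-0.0052,1],[-0.26,0.81,-0.31,-0.0091,-0.0015,-0.0052,1],[-0.28,0.81,-0.28,-0.0091,-0.0015,-0.0052,1],[-0.29,0.82,-0.26,-0.0091,-0.0015,-0.0052,1]]'
python3 -m inch '[[-0.31,0.82,-0.23,-0.0091,-0.0015,-0.0052,1],[-0.32,0.82,-0.21,-0.0091,-0.0015,-0.0052,1],[-0.33,0.82,-0.18,-0.0091,-0.0015,-0.0052,1],[-0.35,0.82,-0.16,-0.0091,-0.0015,-0.0052,1],[-0.36,0.81,-0.13,-0.0091,-0.0015,-0.0052,1],[-0.38,0.81,-0.1,-0.0091,-0.0015,-0.0052,1],[-0.39,0.81,-0.08,-0.0091,-0.0015,-0.0052,1],[-0.4,0.81,-0.06,-0.0091,-0.0015,-0.0052,1]]'
python3 - <<'E'
from plan import *
St=np.array([np.cos(np.radians(111.7)),np.sin(np.radians(111.7)),0])
q=np.array([.4969,-.3831,0])+St*.0097; q[2]=.14
plan([(q,down(21.7),4)])
E
```

```text
clock: 16.65
eef_pos: [0.5224, -0.147, 0.1634]
tool_rot: [0.983, 0.108, -0.006, -0.146]
ft_force: [0.3, 0.1, -1.2]
grip_width: 0.0165
clock: 17.45
eef_pos: [0.4991, -0.3259, 0.1591]
tool_rot: [0.984, 0.175, -0.003, -0.031]
ft_force: [0.4, -0.2, -1.4]
grip_width: 0.0159
t 17.45 from [ 0.4991 -0.3259  0.1591]
0 -0.22 0.44 0.16 -0.0049 -0.0005 -0.0022 
1 -0.22 0.44 0.17 -0.0049 -0.0005 -0.0021 
2 -0.23 0.44 0.18 -0.0049 -0.0005 -0.0022 
3 -0.23 0.43 0.19 -0.0049 -0.0005 -0.0021 
end [ 0.4934 -0.3741  0.1399] 0.0
```

```bash
python3 -m inch '[[-0.22,0.44,0.16,-0.0049,-0.0005,-0.0022,1],[-0.22,0.44,0.17,-0.0049,-0.0005,-0.0022,1],[-0.23,0.44,0.18,-0.0049,-0.0005,-0.0022,1],[-0.23,0.43,0.19,-0.0049,-0.0005,-0.0022,1],[0,0,0,0,0,0,1],[0,0,0,0,0,0,1],[0,0,0,0,0,0,1],[0,0,0,0,0,0,1]]'
python3 - <<'E'
from plan import *
from h import *
np.set_printoptions(precision=4,suppress=True)
snap("wrist","8");snap("scene","8");snap("top","8")
from workcell import bot
o=bot.get_obs();tp=o["eef_pos"];R=Ro.from_quat(o["tool_rot"]).as_matrix();print(tp,R)
for nm in("wrist8","scene8"):
    p,d,c=load(nm); W=cloud(c,d); hsv=cv2.cvtColor(p,cv2.COLOR_BGR2HSV)
    reg=(d>0)&(W[...,0]>.4)&(W[...,0]<.6)&(W[...,1]<-.25)&(W[...,1]>-.55)
    ye=reg&(hsv[...,0]>=20)&(hsv[...,0]<=36)&(hsv[...,1]>120)&(W[...,2]>.03)&(W[...,2]<.07)
    l=cv2.connectedComponentsWithStats(ye.astype(np.uint8))
    for i in range(1,l[0]):
        if l[2][i,4]>30:
            Q=W[l[1]==i]; print(nm,"yel",l[3][i],Q.mean(0),"rect",cv2.minAreaRect(Q[:,:2].astype(np.float32)*1000),"zmax",Q[:,2].max())
    re=reg&((hsv[...,0]<8)|(hsv[...,0]>172))&(hsv[...,1]>150)&(W[...,2]>.03)
    if re.sum(): print("red",W[re].mean(0),cv2.minAreaRect(W[re][:,:2].astype(np.float32)*1000))
    bl=reg&(hsv[...,0]>100)&(hsv[...,0]<120)&(hsv[...,1]>120)&(W[...,2]>.12)
    if bl.sum(): Q=(W[bl]-tp)@R; print("hanger in tool",np.percentile(Q,[1,50,99],0))
    tu=reg&(W[...,2]>.13)&(hsv[...,1]<60)&(hsv[...,2]>90); 
    if tu.sum(): Q=(W[tu]-tp)@R; Q=Q[(abs(Q[:,0])<.011)]; print("tube tool y ext",np.percentile(Q,[1,50,99],0))
E
```

```text
clock: 18.25
eef_pos: [0.494, -0.3727, 0.1397]
tool_rot: [0.982, 0.189, 0.0, -0.0]
ft_force: [0.2, 0.1, -1.3]
grip_width: 0.0162
[ 0.4939 -0.3729  0.1396] [[ 0.9288  0.3705 -0.0002]
 [ 0.3705 -0.9288  0.0007]
 [ 0.     -0.0007 -1.    ]]
wrist8 yel [220.5278 242.8611] [ 0.4844 -0.4218  0.0546] rect ((483.7411804199219, -422.12554931640625), (6.898139953613281, 2.8805789947509766), 45.0744743347168) zmax 0.058646261683979704
red [ 0.5362 -0.3431  0.2057] ((534.975830078125, -343.6332092285156), (11.48484992980957, 1.1095774173736572), 21.63966941833496)
hanger in tool [[-0.0316 -0.0636 -0.0205]
 [-0.014  -0.0556 -0.0097]
 [ 0.0225 -0.0448 -0.0068]]
tube tool y ext [[-0.0102 -0.0631 -0.0379]
 [ 0.0009 -0.0172 -0.0214]
 [ 0.0102  0.0467 -0.0136]]
scene8 yel [155.9694 288.9184] [ 0.4807 -0.3499  0.0478] rect ((482.7007141113281, -348.140380859375), (56.75824737548828, 16.834270477294922), 18.44439125061035) zmax 0.060506582448088
scene8 yel [143.6984 308.8889] [ 0.5096 -0.4193  0.0489] rect ((510.5365905761719, -417.26837158203125), (58.971893310546875, 17.922521591186523), 22.24098777770996) zmax 0.06309522735209196
red [ 0.5324 -0.4697  0.0491] ((530.6122436523438, -467.9046630859375), (59.30758285522461, 12.118058204650879), 22.914278030395508)
hanger in tool [[ 0.0205 -0.0599 -0.0918]
 [ 0.0239 -0.0471 -0.0101]
 [ 0.0657  0.0099 -0.0062]]
tube tool y ext [[-0.0107 -0.1045 -0.4681]
 [-0.0009  0.0372 -0.413 ]
 [ 0.0105  0.0785 -0.014 ]]
```

View pics/wrist8.png

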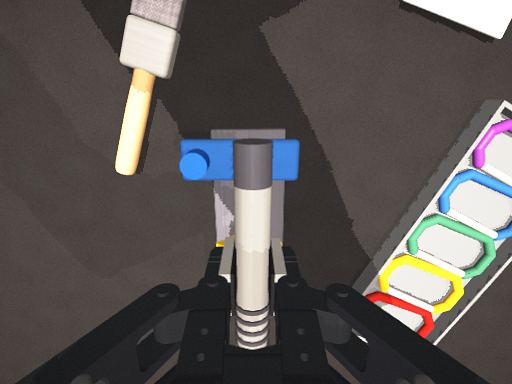

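View pics/scene8.png

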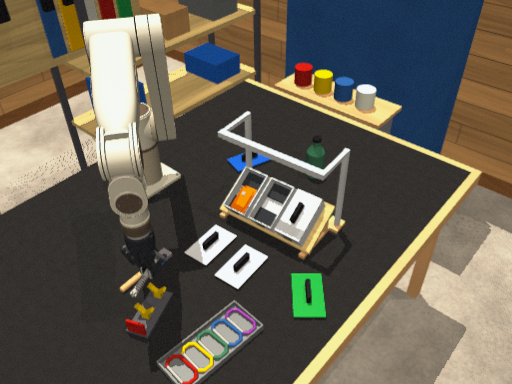

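```bash
python3 - <<'E'
from plan import *
from h import *
np.set_printoptions(precision=4,suppress=True)
p,d,c=load("wrist8"); W=cloud(c,d)
b=(d>0)&(W[...,2]>.007)&(W[...,2]<.018)&(W[...,0]>.38)&(W[...,0]<.6)&(W[...,1]<-.25)&(W[...,1]>-.45)
b=cv2.morphologyEx(b.astype(np.uint8),cv2.MORPH_OPEN,np.ones((3,3)))>0
h=np.radians(111.7); St=np.array([np.cos(h),np.sin(h),0]); Sy=np.array([-np.sin(h),np.cos(h),0]); o=np.array([.4969,-.3831,0])
x=(W-o)@St; y=(W-o)@Sy
print(b.sum(),"x max (63)",np.percentile(x[b],99.5))
for lo,hi in((.02,.03),(.03,.04),(.04,.05),(.05,.06)):
    k=b&(x>lo)&(x<hi)
    if k.sum()>20: print(lo,k.sum(),np.percentile(y[k],[1,99]),np.percentile(y[k],[1,99]).mean())
q=o+St*.0105; q[2]=.06
plan([(q,down(21.7),4),(np.r_[q[:2],.036],down(21.7),4)])
E
```

```text
3329 x max (63) 0.16198363761328582
0.02 63 [0.1085 0.1152] 0.11183885202369251
0.03 62 [0.1052 0.1112] 0.10821151503404933
0.04 67 [0.1022 0.1073] 0.10471922924344444
0.05 540 [-0.0325  0.1038] 0.035645446770263385
t 18.4 from [ 0.4939 -0.3729  0.1396]
0 -0.01 0 0.8 -0.0001 -0 0.0001 
1 -0.01 0 0.8 -0 -0 0.0001 
2 -0.01 0 0.79 -0.0001 -0 0 
3 -0.01 0 0.8 -0 -0 0.0001 
4 -0 0 0.24 -0 -0 -0 
5 -0 0 0.24 -0 -0 -0 
6 -0 0 0.24 -0 -0 -0 
7 -0 0 0.24 -0 -0 -0 
end [ 0.493  -0.3732  0.0359] 0.01
```

```bash
python3 - <<'E'
from h import *
p,d,c=load("wrist8"); W=cloud(c,d)
h=np.radians(111.7); St=np.array([np.cos(h),np.sin(h),0]); Sy=np.array([-np.sin(h),np.cos(h),0]); o=np.array([.4969,-.3831,0])
x=(W-o)@St; y=(W-o)@Sy
b=(d>0)&(W[...,2]>.006)&(W[...,2]<.019)&(abs(y)<.05)&(abs(x)<.09)
print(b.sum(),"x max (63)",np.percentile(x[b],[97,99.5]))
for lo,hi in((-.03,-.01),(-.01,.01),(.01,.03),(.03,.04),(.04,.05),(.05,.06)):
    k=b&(x>lo)&(x<hi)
    if k.sum()>20: print(lo,k.sum(),np.percentile(y[k],[1,99]).round(4))
E
```

```text
2626 x max (63) [0.06237826 0.06288575]
-0.03 571 [-0.0335  0.0352]
-0.01 632 [-0.0337  0.0354]
0.01 141 [-0.0332  0.035 ]
0.05 472 [-0.0325  0.0357]
```

```bash
python3 -m inch '[[-0.02,0,0.8,0,0,0,1],[-0.02,0,0.8,0,0,0,1],[-0.02,0,0.8,0,0,0,1],[-0.02,0,0.8,0,0,0,1],[-0.01,0,0.4,0,0,0,1],[0,0,0.3,0,0,0,1],[0,0,0,0,0,0,1],[0,0,0,0,0,0,1]]'
```

```text
clock: 19.2
eef_pos: [0.4921, -0.3742, 0.0427]
tool_rot: [0.982, 0.188, 0.0, 0.0]
ft_force: [0.4, 0.7, 0.0]
grip_width: 0.0161
```

```bash
python3 -m inch '[[0,0,0.1,0,0,0,1],[0,0,0.1,0,0,0,1],[0,0,0.04,0,0,0,1],[0,0,0,0,0,0,1],[0,0,0,0,0,0,1],[0,0,0,0,0,0,1],[0,0,0,0,0,0,1],[0,0,0,0,0,0,1]]'
```

```text
clock: 20.0
eef_pos: [0.4915, -0.374, 0.036]
tool_rot: [0.982, 0.188, -0.0, -0.0]
ft_force: [0.3, 0.1, 0.3]
grip_width: 0.0161
```

```bash
python3 -m inch '[[0,0,0.04,0,0,0,1],[0,0,0.04,0,0,0,1],[0,0,0,0,0,0,1],[0,0,0,0,0,0,1],[0,0,0,0,0,0,1],[0,0,0,0,0,0,1],[0,0,0,0,0,0,1],[0,0,0,0,0,0,1]]'
python3 - <<'E'
from h import *
snap("wrist","9");p,d,c=snap("scene","9")
cv2.imwrite("pics/s9crop.png",cv2.resize(p[220:350,80:230],None,fx=4,fy=4,interpolation=cv2.INTER_CUBIC))
E
```

```text
clock: 20.8
eef_pos: [0.4916, -0.374, 0.0357]
tool_rot: [0.982, 0.188, 0.0, 0.0]
ft_force: [-2.8, 1.4, 8.5]
grip_width: 0.0158
```

View pics/s9crop.png

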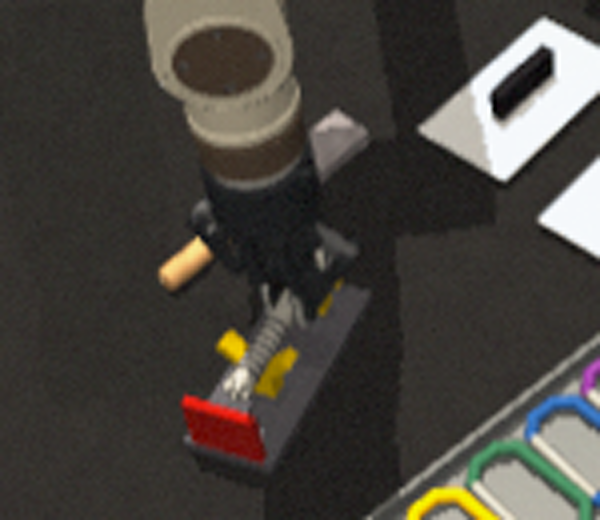

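View pics/wrist9.png

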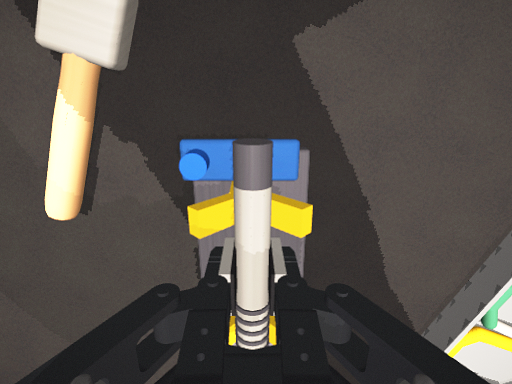

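```bash
python3 -m inch '[[0,0,0,0,0,0,0.3],[0,0,0,0,0,0,0.3],[0,0,0,0,0,0,0.3],[0,0,-0.2,0,0,0,0.3],[0,0,-0.4,0,0,0,0.3],[0,0,-0.6,0,0,0,0.3],[0,0,-0.8,0,0,0,0.3],[0,0,-0.8,0,0,0,0.3]]'
python3 -m inch '[[0,0,-0.8,0,0,0,0.3],[0,0,-0.8,0,0,0,0.3],[0,-0.6,-0.5,0,0,0,0.3],[0,-0.6,-0.5,0,0,0,0.3],[0,-0.6,-0.5,0,0,0,0.3],[0,-0.6,-0.5,0,0,0,0.3],[0,0,0,0,0,0,0.3],[0,0,0,0,0,0,0.3]]'
python3 - <<'E'
from h import *
p,d,c=snap("wrist","10");p2,d2,c2=snap("scene","10");snap("top","10")
cv2.imwrite("pics/s10crop.png",cv2.resize(p2[130:350,80:340],None,fx=2.6,fy=2.6,interpolation=cv2.INTER_CUBIC))
E
```

```text
clock: 21.7
eef_pos: [0.4916, -0.374, 0.1052]
tool_rot: [0.982, 0.188, -0.0, -0.0]
ft_force: [0.4, -0.1, 0.1]
grip_width: 0.0297
clock: 22.5
eef_pos: [0.4699, -0.3186, 0.1949]
tool_rot: [0.982, 0.189, 0.001, 0.0]
ft_force: [0.7, -0.2, -0.7]
grip_width: 0.0295
```

View pics/s10crop.png

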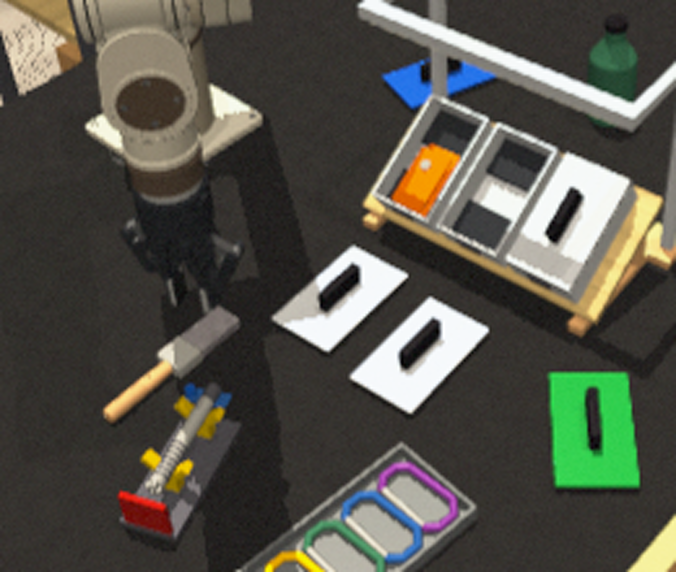

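View pics/wrist10.png

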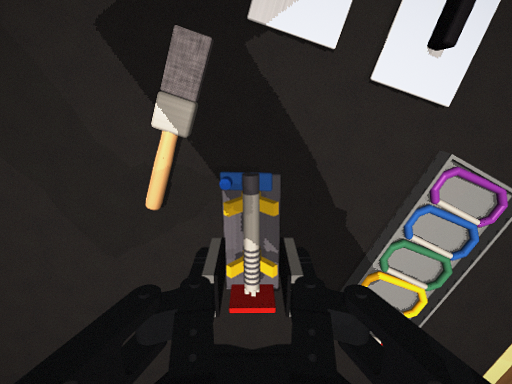

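View pics/top10.png

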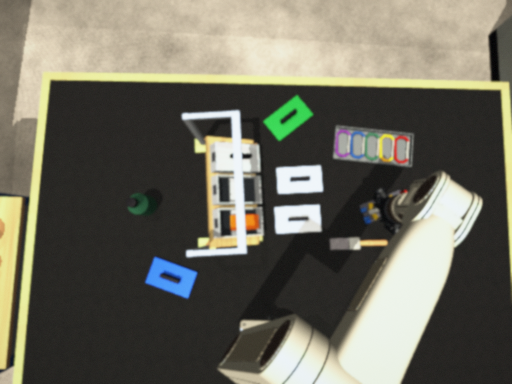

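Screw lies in both V-blocks, tip by the red plate; lids flat. I'll measure it numerically.

```bash
python3 - <<'E'
from h import *
np.set_printoptions(precision=4,suppress=True)
h=np.radians(111.7); St=np.array([np.cos(h),np.sin(h),0]); Sy=np.array([-np.sin(h),np.cos(h),0]); o=np.array([.4969,-.3831,0])
for nm in("wrist10","scene10"):
    p,d,c=load(nm); W=cloud(c,d); hsv=cv2.cvtColor(p,cv2.COLOR_BGR2HSV); x=(W-o)@St; y=(W-o)@Sy; z=W[...,2]
    r=(d>0)&(abs(x)<.1)&(abs(y)<.05)
    bl=r&(hsv[...,0]>100)&(hsv[...,0]<120)&(hsv[...,1]>120)&(z>.02); print(nm,"hanger x(55..75)",np.percentile(x[bl],[2,98]),"y",np.percentile(y[bl],[2,98]),"z",np.percentile(z[bl],[5,50,95]))
    t=r&(hsv[...,1]<70)&(z>.045)&(z<.066)&(abs(y)<.012)
    print("tube x",np.percentile(x[t],[1,99]))
    for a in np.arange(-.06,.05,.02):
        k=t&(x>a)&(x<a+.02)
        if k.sum()>10: print(round(a,2),k.sum(),"y",np.percentile(y[k],[2,98]),"ztop",np.percentile(z[k],95))
    re=r&((hsv[...,0]<8)|(hsv[...,0]>172))&(hsv[...,1]>150)&(z>.04); print("red x",np.percentile(x[re],[2,98]))
    ye=r&(hsv[...,0]>=20)&(hsv[...,0]<=36)&(hsv[...,1]>120)&(z>.05); print("yel x",np.median(x[ye&(x>0)]),np.median(x[ye&(x<0)]))
    for nm2,cx,cy in(("near",.449,-.098),("mid",.589,-.098)):
        k=(d>0)&(abs(W[...,0]-cx)<.044)&(abs(W[...,1]-cy)<.075)&(p.min(2)>120); print(nm2,"plate z (13)",np.percentile(z[k],[2,50,98]))
E
```

```text
wrist10 hanger x(55..75) [0.0554 0.0866] y [-0.0304  0.0334] z [0.0409 0.0459 0.2502]
tube x [-0.0688  0.0746]
-0.06 225 y [-0.009   0.0097] ztop 0.05828708583200815
-0.04 235 y [-0.0076  0.0095] ztop 0.05825471953713932
-0.02 269 y [-0.0075  0.0093] ztop 0.0581872450043434
0.0 266 y [-0.0074  0.0091] ztop 0.05770234553464235
0.02 278 y [-0.0072  0.01  ] ztop 0.05777214408591917
0.04 284 y [-0.006   0.0097] ztop 0.057853529817868767
red x [-0.094  -0.0868]
yel x 0.03970164962035688 -0.035979319505344685
near plate z (13) [0.012  0.0136 0.0153]
mid plate z (13) [0.0121 0.0138 0.0155]
scene10 hanger x(55..75) [0.0531 0.0728] y [-0.0223  0.0329] z [0.04   0.0466 0.0537]
tube x [-0.0707  0.073 ]
-0.06 41 y [-0.0093  0.0072] ztop 0.06052959815580489
-0.04 42 y [-0.0087  0.009 ] ztop 0.0630139039587993
-0.02 38 y [-0.0086  0.0074] ztop 0.062217503493813164
0.0 39 y [-0.0085  0.0084] ztop 0.061477276034191654
0.02 27 y [-0.0072  0.0068] ztop 0.06115652370851832
0.04 33 y [-0.0082  0.0081] ztop 0.06017341982216339
red x [-0.0966 -0.0866]
yel x 0.03722476517331258 -0.03816824834874671
near plate z (13) [0.0089 0.0136 0.0196]
mid plate z (13) [0.0085 0.0136 0.0194]
```

```bash
python3 - <<'E'
from workcell import bot
print(bot.job_done())
E
```

```text
the job is handed in; nothing more can be done
None
```

The ice screw is out of its case and resting in both V-blocks with its tip towards the red plate, and the job was handed in at about 22.7 s.

- **Cases:** The near case held the orange belay device and the middle case held the screw. I laid both those lids flat on the bench in front of the rack, handles up. The far case stayed closed, and the belay device stayed in its case.
- **Screw:** In the last pictures it sits within about 2 mm along and 1 mm across of the cradle. The tube's top is at 58 mm by the wrist camera, against 57 mm expected. The coarser scene camera read it 3–5 mm higher than that, which I put down to depth noise.
- **Lids:** The plate tops read 13–14 mm above the bench, where 13 mm means lying flat.
- **Surroundings:** The tray, bottle and brush look unmoved by eye; I did not measure them. The gripper was open and well clear, and no force check was out of range.

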